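# Shut the tube incubator and start it

## Robot

A 6-joint arm with a two-finger parallel gripper is mounted at the origin on the work surface. World frame = base frame: x ahead of the robot, y to its left, z up, the work surface at z = 0. Lengths are in m, angles in rad, forces in N, time in s.
With the tool pointing down it reaches from about 0.25 to 0.8 m from the base axis. Payload 8.5 kg.
Tool frame: the origin (TCP) lies at the very end of the fingers, on their centre line; the grasp point (between the pads) lies 19 mm behind it; z points along the fingers, y is the direction in which the jaws open and shut (so a half turn about z gives the same grasp; the last joint's range is limited). The gripper opens to 85 mm and grips with 20 to 120 N. Pads are 22 mm wide; open, the fingers measure 114 mm over their backs; the gripper's body (76 mm by 85 mm) begins 54 mm behind the grasp point. The pads swing forward as they close: fully open they stand 13 mm farther back than shut.
Start: joints at [1.192, 0.238, -0.013, 1.319, 0, 1.571], TCP at [0.194, 0.488, 0.231] pointing down, gripper open.
Joint ranges: [-2.66, 2.66], [-1.03, 1.9], [-1.14, 1.46], [-1.82, 2.27], [-1.45, 1.34], [-3.14, 3.14]. Speed limits (rad/s): [2.22, 2.22, 2.79, 3.14, 3.14, 3.14].

## Interface

Orientations are given as a unit quaternion [x, y, z, w].
In Python, from rig import telemetry, imaging, ctrl, nets gives the robot as it stands.
- The arm moves only by the shell command python3 -m crank 'ROWS'. ROWS is a JSON object of lists of equal length, an entry for each row: "slide": the shift along the tool's x, y, z in mm, a list of three; "twist": the turn, a rotation vector about the tool's x, y, z in degrees, a list of three; "hand": the finger opening in mm, from 0 to 85.4. A call has 1 to 20 rows; each row shifts and turns the commanded pose from where the row before left it, along the tool's axes as they then stand; what a row does not reach is not made up. A row lasts 1/8 s, in which the tool goes at most 62.5 mm and 10.7 degrees, less where a joint would pass 70% of its speed; a pose out of reach is approached as far as the arm can. A call is refused whole if a number of a shift passes 62.5 or a number of a turn 10.7, either way. A call with a gripper value outside its range is refused whole. The fingers move at their own pace and stop on an object; the grip force is fixed at half the most. Time passes only in rows, so rows that do not move let the fingers close. It gives the time, the measured TCP pose, the force and the opening at its end, in the units of the state.
- telemetry.get_state(): the state, without advancing time (a new reading comes with each control period).
- imaging.grab_frame(name): name is "scene" or "top" or "wrist"; returns a dict with "color" (384x512x3 uint8, red, green, blue), "mtx" (3x3 intrinsics, pixels), "world_to_cam" (4x4, takes a point from world to camera coordinates); the wrist camera has in their place "tool_from_camera" (4x4, takes a point from camera to tool coordinates, whose origin is the TCP and whose axes are the flange's). Camera axes: x right, y up, looking along -z (the intrinsics and any distortion apply to the point x, -y, -z); pixel columns grow to the right and rows downward; lengths in m; the calibration is good to about 2 mm. A picture is of the moment at which its call begins: read the wrist's pose just before it. There is no depth.
- ctrl.close_job(): hands the job in, once; it reports no verdict.
Trained networks look in the newest picture that a camera, given by its name, has taken for a name from the list of things; names that differ only in an ending like _2 or _b are one class to them, and where a whole thing is asked for, a point or a joint stands for the part that bears it (a point fixed in the world has none). Each returns a list of dicts, best first, with "p" (0 to 1); they miss things now and then, are a little off and sometimes report something else, mostly with a low value. They report only what shows in the picture. A call takes as long as a camera call.
- nets.spot_in(thing, camera): "uv" ([column, row] in pixels, amid what is visible of it).
- nets.spot_point(thing, camera): "uv" ([column, row] in pixels: a listed point, or the origin of a listed thing).
The state is a dict: "t": time; "qpos": joint angles; "qvel": joint speeds; "tau": joint torques, N m; "tool_pos": TCP position; "tcp_rot": TCP orientation; "wrist_force": force on the tool from outside, world axes, zero at the start; "moment": the same for the moment, N m; "finger_gap": opening from 0.0 (shut) to 1.0 (fully open).
Only numpy, scipy, OpenCV 4.12 (cv2) and the standard library are available. Lean on these libraries where they do the work, as an engineer would, in place of code of your own. Each camera call takes 0.05 s, during which the arm holds its last target.

## Task

Get the tube incubator running using only light pushes of the fingertips, taking hold of nothing: swing its amber lid fully shut and push the sample tray at its side fully home, in either order, and only then press the green start button right down and let it come back up. Do not touch the tubes and rack in the tray or the lid's grey inner liner, leave everything else on the bench where it stands, and finish clear of everything.

Things in the scene. Friction and masses are not known exactly. Their poses are not given: they have to be found in the camera images.
- incubator: White bench-top tube incubator, fixed to the bench, 200 (x) by 260 (y) by 110 mm high; origin at the centre of its underside on the bench, x to its rear, y to its left side (where the tray comes out), z up. Its flat top is at z = 110 mm. The lid is on the left part of the top, a 90 mm wide console with the green button on the right part.
- tray (a joint): Sliding sample tray in the incubator's left side; value in m, 0 = fully home, grows as it comes out along the incubator's +y, up to 0.1. It stays where it is left and takes about 3 N to slide.
- tray_pad (a point): Centre of the outer face of the tray's orange push pad, 45 mm above the bench; axes as the incubator's. The face looks along the incubator's +y and is 100 mm wide (x) by 30 mm high. The pad stands 14 mm out from the tray's grey end panel, 140 mm wide (x) by 12 mm thick (y), from 20 to 78 mm above the bench. With the tray home the pad face is 25 mm outside the incubator's side wall.
- tray_rack: Blue rack with tubes fixed on the tray just behind its end panel, 120 by 125 mm, top of the tubes 71 mm above the bench; not to be touched. Origin: the incubator's origin, shifted along its y by the tray joint value.
- lid (a joint): Hinge of the amber lid; value in rad, 0 = shut (lying flat on the top), 1.57 = standing upright, up to 1.85 (leaning to the rear). Stiff hinge: the lid stays where it is left; about 2 N at 110 mm from the hinge moves it.
- lid_hinge (a point): Middle of the lid's hinge line, which runs along the incubator's y; it lies at (75, 30, 112) mm in the incubator's frame and moves with nothing but the incubator. Its axes turn with the lid and equal the incubator's when shut. From here the lid reaches 152 mm along its own -x, plus an 8 mm orange tab, 130 mm wide (y, centred); its outer face lies at 9 mm along its own z.
- lid_outer (a point): Point on the lid's outer (upper when shut) face, 110 mm from the hinge line, mid-width; axes turn with the lid, z out of the outer face. When the lid stands open this face looks to the incubator's rear.
- lid_liner: Grey liner, 120 by 100 by 4 mm, on the inner (under) side of the lid, not to be touched. Origin at the middle of the hinge line, axes as the lid.
- start (a joint): Travel of the green start button, m: 0 = up, 0.006 = fully down; a spring lifts it, fully down takes 5 N.
- start_top (a point): Centre of the top of the green push button, 28 mm across, on the console on the incubator's right; it is pressed straight down.
- cap: White bottle cap, loose, 38 mm across, 18 mm high, lying on the console behind the button; origin at the centre of its underside. Bystander.
- tube_red: Standing tube with red cap, loose, 35 mm across, 115 mm high, on the bench to the incubator's right; origin at the centre of its underside. Bystander.
- tube_teal: Standing tube with green cap, loose, 35 mm across, 115 mm high, on the bench to the incubator's right; origin at the centre of its underside. Bystander.
- medium: Square clear bottle with pink contents and white cap, loose, 75 by 75 by 145 mm high, behind the incubator; origin at the centre of its underside. Bystander.
- microrack: Low blue microtube rack, loose, 120 by 80 by 38 mm high, beyond the tray, towards the rear; origin at the centre of its underside. Bystander.
- marker: Black marker lying on the bench, loose, 120 by 13 by 12 mm, on the right; origin at the centre of its underside. Bystander.
- tipbox: Blue tip box with red and clear top, loose, 122 by 87 by 92 mm high, on the left; origin at the centre of its underside. Bystander.

How it is judged:
On the way, in this order (a step that is already met when the one before it is completed fails the run):
1. lid shut and tray home (value of joint tray below 0.004 m and value of joint lid below 0.035 rad), for 0.1 s.
2. with both shut, the start button is pressed down (all of step 1 and value of joint start above 0.0045 m), for 0.05 s.
At the end, for the whole second after the job is handed in: The lid is within 0.035 rad of shut, the tray within 4 mm of home, the start button has been pressed (at least 4.5 of its 6 mm) with both shut and is up again (within 1.5 mm), and all seven loose bystanders stand upright and at rest within 30 mm of where they began (all of step 1 and value of joint start below 0.0015 m and distance of each of cap, tube_red, tube_teal, medium, microrack, marker, tipbox from where it was at the start of the episode below 0.03 m and angle between each of cap, tube_red, tube_teal, medium, microrack, marker, tipbox's own z axis and vertical below 0.2 rad and linear speed of each of cap, tube_red, tube_teal, medium, microrack, marker, tipbox below 0.02 m/s); the robot touches nothing.
It fails at once if the start button is pressed while the lid or tray is still open (value of joint start above 0.004 m and (value of joint tray above 0.006 m or value of joint lid above 0.05 rad)).
It fails at once if the lid is taken hold of: fingers on its inner liner (contact force between the fingers and lid_liner above 1 N).
It fails at once if the tray is taken hold of or its tubes touched: fingers on its rack (contact force between the fingers and tray_rack above 1 N).
It fails at once if a bystander is lifted, carried or shoved more than 30 mm, or tipped over (distance of any of cap, tube_red, tube_teal, medium, microrack, marker, tipbox from where it was at the start of the episode above 0.03 m or angle between any of cap, tube_red, tube_teal, medium, microrack, marker, tipbox's own z axis and vertical above 0.5 rad).
It also fails if it takes over 61 s, if anything falls off the work surface, if the arm or the gripper's body presses on something with over 40 N, if the wrist force passes 120 N, or if a joint passes its speed limit or range.

## Working session

There is one attempt and no reset: what is moved stays moved. The work goes in short steps, Python scripts to look and compute and a shell command to move; the robot and the scene stay as the last step left them, time stands still between calls to the robot, and variables do not carry over. Pictures are saved under pics/ and viewed, and the job is handed in when it is done.

```bash
ls; mkdir -p pics; cat > h.py <<'E'
import numpy as np,cv2
from rig import telemetry, imaging, ctrl, nets
from scipy.spatial.transform import Rotation as R
def save(f,n): cv2.imwrite(n,cv2.cvtColor(f["color"],cv2.COLOR_RGB2BGR))
def proj(f,P):
    P=np.atleast_2d(P); T=np.array(f["world_to_cam"]); c=P@T[:3,:3].T+T[:3,3]
    c=c*[1,-1,-1]; u=c@np.array(f["mtx"]).T; return u[:,:2]/u[:,2:]
def ray(f,uv):
    T=np.array(f["world_to_cam"]); d=np.linalg.inv(f["mtx"])@[uv[0],uv[1],1]; d=d*[1,-1,-1]
    Rm=T[:3,:3]; return -Rm.T@T[:3,3], Rm.T@d
def atz(f,uv,z):
    o,d=ray(f,uv); return o+d*(z-o[2])/d[2]
E
python3 - <<'E'
from h import *
s=telemetry.get_state(); print(s)
for n in ["scene","top"]:
    f=imaging.grab_frame(n); save(f,f"pics/{n}0.png")
    for t in ["incubator","tray_pad","lid_hinge","lid_outer","start_top","cap","tube_red","tube_teal","medium","microrack","marker","tipbox","tray_rack"]:
        print(n,t,[(np.round(r["uv"]),round(r["p"],2)) for r in nets.spot_point(t,n)[:2]])
    print({k:np.round(f[k],3).tolist() for k in f if k!="color"})
E
```

```text
pics
{'t': 0.0, 'qpos': array([ 1.19199073e+00,  2.38773364e-01, -1.42613227e-02,  1.31921047e+00,
       -4.58568189e-06,  1.57083084e+00]), 'qvel': array([ 0.00053421, -0.00174191,  0.000678  ,  0.00127776, -0.00040184,
       -0.00105465]), 'tau': array([-2.32234106e-04, -5.38774467e+01,  3.46437085e+01,  1.85877609e-02,
       -1.22334228e-06, -8.43248756e-06]), 'tool_pos': array([0.19399508, 0.48738619, 0.23067877]), 'tcp_rot': array([ 1.88289304e-01,  9.82113340e-01, -7.11893953e-04, -1.34123195e-04]), 'wrist_force': array([-0.00421046, -0.00729625, -0.8132944 ]), 'moment': array([ 0.03880182, -0.02775549, -0.01511452]), 'finger_gap': 0.9997513339973092}
scene incubator [(array([237., 215.]), 0.83), (array([238., 259.]), 0.4)]
scene tray_pad [(array([307., 214.]), 0.61), (array([203., 204.]), 0.16)]
scene lid_hinge [(array([242., 208.]), 0.7), (array([239., 188.]), 0.54)]
scene lid_outer []
scene start_top [(array([214., 173.]), 0.56)]
scene cap [(array([203., 205.]), 0.63), (array([418., 244.]), 0.23)]
scene tube_red [(array([178., 214.]), 0.49)]
scene tube_teal [(array([188.,
[... 714 characters left out ...]
 start_top [(array([319., 217.]), 0.58)]
top cap [(array([324., 180.]), 0.7)]
top tube_red [(array([344., 193.]), 0.53), (array([256., 203.]), 0.35)]
top tube_teal [(array([349., 233.]), 0.52), (array([407., 277.]), 0.48)]
top medium [(array([276., 146.]), 0.94), (array([287., 206.]), 0.46)]
top microrack [(array([206., 156.]), 0.86)]
top marker [(array([408., 275.]), 0.48), (array([343., 191.]), 0.48)]
top tipbox [(array([ 96., 190.]), 0.79)]
top tray_rack [(array([257., 203.]), 0.93)]
{'mtx': [[388.648, 0.0, 255.76], [0.0, 388.648, 195.107], [0.0, 0.0, 1.0]], 'world_to_cam': [[0.024, -1.0, 0.013, -0.014], [0.986, 0.026, 0.165, -0.563], [-0.165, 0.008, 0.986, -1.179], [0.0, 0.0, 0.0, 1.0]]}
```

```bash
python3 - <<'E'
import cv2
a=cv2.imread('pics/scene0.png')[120:300,120:450]; cv2.imwrite('pics/s0c.png',cv2.resize(a,(792,432),interpolation=cv2.INTER_CUBIC))
a=cv2.imread('pics/top0.png')[110:310,170:430]; cv2.imwrite('pics/t0c.png',cv2.resize(a,(780,600),interpolation=cv2.INTER_CUBIC))
E
```

```text
(no output)
```

View pics/s0c.png

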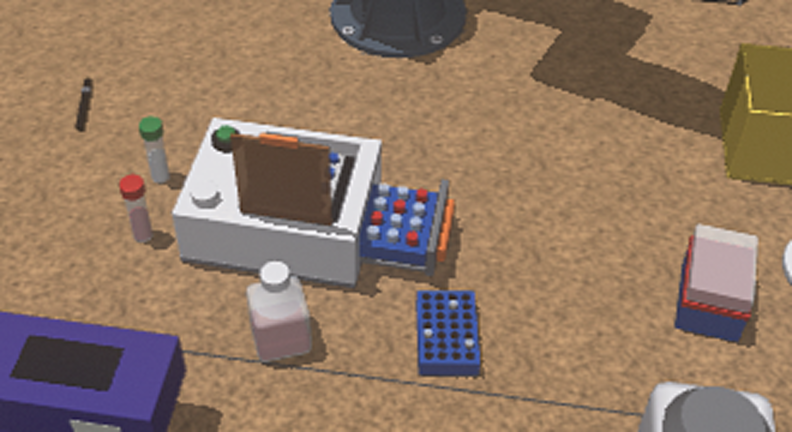

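View pics/t0c.png

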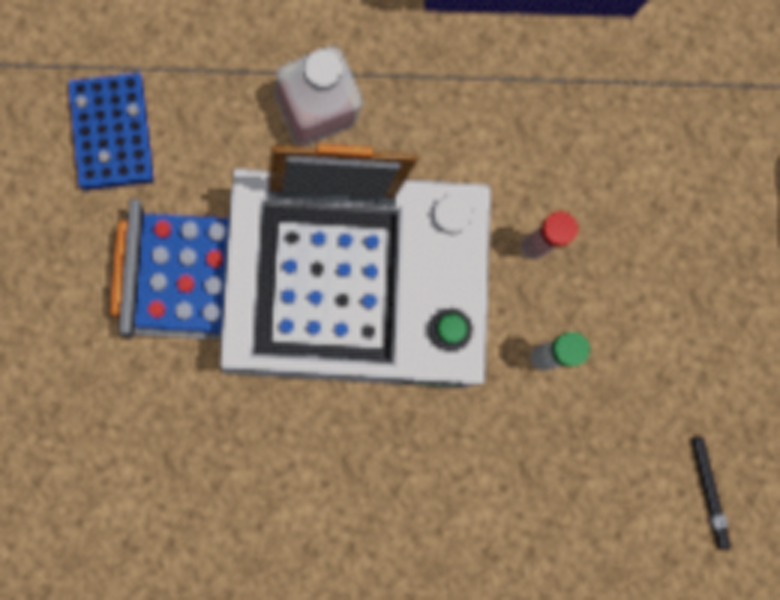

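View pics/top0.png

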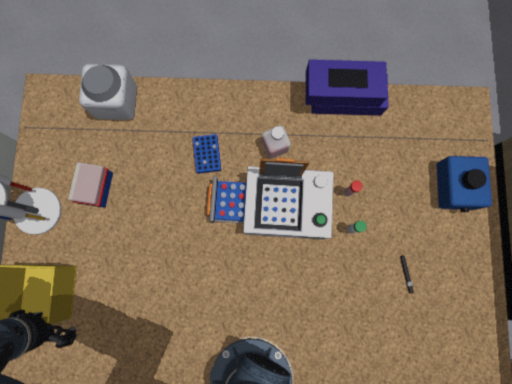

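The top crop shows the incubator's top corners at (235,172), (490,186), (483,383) and (222,369). The tray is out with its pad at about x=118, and the lid is roughly upright. Next I'll fit the pose.

```bash
python3 - <<'E'
from h import *
from scipy.optimize import least_squares
f=imaging.grab_frame("top"); g=imaging.grab_frame("scene")
c=lambda u,v:np.array([170+u/3,110+v/3])
s=lambda u,v:np.array([120+u/2.4,120+v/2.4])
obs=[(f,c(235,172),(100,130,110)),(f,c(490,186),(100,-130,110)),(f,c(483,383),(-100,-130,110)),(f,c(222,369),(-100,130,110)),
(g,s(215,119),(-100,-130,110)),(g,s(382,141),(-100,130,110)),(g,s(358,235),(100,130,110)),(g,s(175,212),(100,-130,110))]
def w(p,q): q=np.array(q)/1000; return np.array([p[0]+np.cos(p[2])*q[0]-np.sin(p[2])*q[1],p[1]+np.sin(p[2])*q[0]+np.cos(p[2])*q[1],q[2]])
def res(p,o): return np.concatenate([proj(a,w(p,q))[0]-uv for a,uv,q in o])
for o in (obs,obs[:4],obs[4:]):
    r=least_squares(res,[.5,-.05,0],args=(o,)); p=r.x; print(p,np.round(r.fun,1))
p=least_squares(res,[.5,-.05,0],args=(obs,)).x; np.save('p.npy',p)
inv=lambda P:np.array([[np.cos(p[2]),np.sin(p[2])],[-np.sin(p[2]),np.cos(p[2])]])@(P[:2]-p[:2])*1000
print("btn",inv(atz(f,c(453,328),.125)),inv(atz(g,s(227,132),.125)))
print("cap",inv(atz(f,c(453,212),.128)))
print("pad face",inv(atz(f,c(118,222),.06)),inv(atz(f,c(112,313),.06)),"panel",inv(atz(f,c(135,202),.078)),inv(atz(f,c(126,333),.078)))
print("padscene",inv(atz(g,s(455,202),.06)),inv(atz(g,s(447,260),.06)))
# lid angle: tab mid and outer corners
for th in np.arange(1.2,1.9,.1):
    def L(x,y,z): return (75+x*np.cos(th)+z*np.sin(th), 30+y, 112-x*np.sin(th)+z*np.cos(th))
    print(round(th,1),[np.round((proj(f,w(p,L(-152,y,9)))[0]-[170,110])*3) for y in(65,-65)],[np.round((proj(g,w(p,L(-152,y,9)))[0]-120)*2.4) for y in(65,-65)])
E
```

```text
[ 0.5340893  -0.09677711 -0.02885869] [-1.7 -0.3 -0.9 -0.3  0.   0.3 -1.2  0.2 -1.4 -1.8 -0.2 -1.6 -1.   1.5
 -1.7 -0.1]
[ 0.5341086  -0.09962205 -0.03303887] [-0.6 -0.5  0.2 -0.1  0.8  0.5 -0.4  0. ]
[ 0.53502636 -0.09283484 -0.02145227] [-0.6 -1.3  0.7 -1.5  0.4  1.7 -0.5  0.5]
btn [-48.29111415 -96.45471164] [-53.18211992 -91.4560148 ]
cap [ 66.47503528 -93.01607997]
pad face [ 51.02343367 244.63298397] [-44.52508299 243.86588611] panel [ 69.51519286 226.54332787] [-66.02753377 226.12112135]
padscene [-37.71343592 249.75938803] [ 72.15633489 252.97317257]
1.2 [array([263., 213.]), array([412., 221.])] [array([339., 120.]), array([242., 107.])]
1.3 [array([264., 196.]), array([413., 204.])] [array([337., 125.]), array([239., 113.])]
1.4 [array([265., 179.]), array([414., 187.])] [array([334., 132.]), array([236., 119.])]
1.5 [array([266., 161.]), array([415., 169.])] [array([332., 140.]), array([233., 126.])]
1.6 [array([267., 145.]), array([415., 153.])] [array([329., 148.]), array([229., 135.])]
1.7 [array([268., 129.]), array([415., 137.])] [array([327., 158.]), array([226., 144.])]
1.8 [array([269., 114.]), array([415., 122.])] [array([324., 168.]), array([223., 154.])]
```

```bash
cat >> h.py <<'E'
p=np.load('p.npy')
def i2w(q): q=np.array(q)/1000; c,s=np.cos(p[2]),np.sin(p[2]); return np.array([p[0]+c*q[0]-s*q[1],p[1]+s*q[0]+c*q[1],q[2]])
def w2i(P): c,s=np.cos(p[2]),np.sin(p[2]); d=P[:2]-p[:2]; return np.array([c*d[0]+s*d[1],-s*d[0]+c*d[1],P[2]])*1000
def where(*tg):
    s=telemetry.get_state(); r=R.from_quat(s["tcp_rot"])
    print("t",round(s["t"],2),"inc",np.round(w2i(s["tool_pos"]),1),"F",np.round(s["wrist_force"],1),"gap",round(s["finger_gap"],3))
    a=r.as_matrix()[:,0]; print("toolx yaw in inc",round(np.degrees(np.arctan2(a[1],a[0])-p[2])%360,1),"z",np.round(r.as_matrix()[:,2],3), "q",np.round(s["qpos"],2))
    for q in tg: print("slide to",q,np.round(r.inv().apply(i2w(q)-s["tool_pos"])*1000,1))
E
python3 -m crank '{"slide":[[0,0,0],[0,0,0],[0,0,0],[0,0,0]],"twist":[[0,0,-10],[0,0,-10],[0,0,0],[0,0,0]],"hand":[0,0,0,0]}'
python3 - <<'E'
from h import *
where((0,300,200),(0,300,46))
f=imaging.grab_frame("top")
for t,u,z in [("medium",(276,146),.0),("microrack",(206,156),0),("tipbox",(96,190),0)]: print(t,w2i(atz(f,u,z)))
E
```

```text
t: 2.0
tool_pos: [0.1941, 0.4878, 0.2313]
tcp_rot: [0.017, 1.0, -0.0, -0.0]
wrist_force: [0.3, 0.3, 0.3]
finger_gap: 0.146
t 2.0 inc [-356.7  574.5  231.3] F [0.3 0.3 0.3] gap 0.146
toolx yaw in inc 179.7 z [-0. -0. -1.] q [ 1.19  0.24 -0.01  1.32  0.    1.23]
slide to (0, 300, 200) [-358.  -272.8   31.3]
slide to (0, 300, 46) [-358.  -272.8  185.3]
medium [204.08471906  38.62072724   0.        ]
microrack [156.45405196 269.72503808   0.        ]
tipbox [ 22.0369616  619.35919515   0.        ]
```

```bash
python3 -m crank '{"slide":[[-40,-30,0],[-40,-30,0],[-40,-30,0],[-40,-30,0],[-40,-30,5],[-40,-30,5],[-40,-30,5],[-40,-30,5],[-38,-32,10],[0,0,0],[0,0,0]],"twist":[[0,0,0],[0,0,0],[0,0,0],[0,0,0],[0,0,0],[0,0,0],[0,0,0],[0,0,0],[0,0,0],[0,0,0],[0,0,0]],"hand":[0,0,0,0,0,0,0,0,0,0,0]}'
python3 - <<'E'
from h import *
where((0,300,120),(0,300,48))
for n in ("scene","top"):
    f=imaging.grab_frame(n);s=telemetry.get_state()["tool_pos"]; print(n,proj(f,s)); save(f,f"pics/{n}1.png")
E
```

```text
t: 3.42
tool_pos: [0.5437, 0.2051, 0.2011]
tcp_rot: [0.016, 1.0, -0.0, -0.0]
wrist_force: [-1.0, 0.1, 0.2]
finger_gap: -0.002
t 3.42 inc [  0.9 302.  201.1] F [-1.   0.1  0.2] gap -0.002
toolx yaw in inc 179.8 z [-0.001 -0.    -1.   ] q [0.36 0.35 0.06 1.29 0.   0.39]
slide to (0, 300, 120) [ 0.8 -2.  81.1]
slide to (0, 300, 48) [  0.7  -2.  153.1]
scene [[327.28956317 185.14330944]]
top [[181.41978701 190.93769261]]
```

View pics/scene1.png

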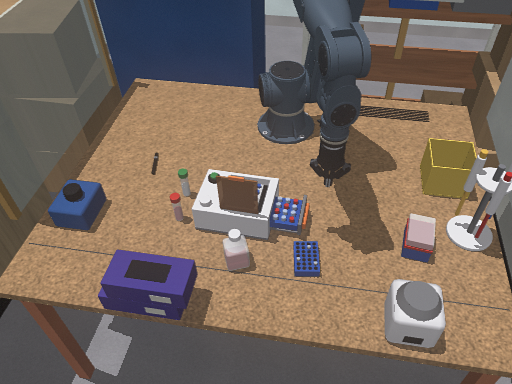

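View pics/top1.png

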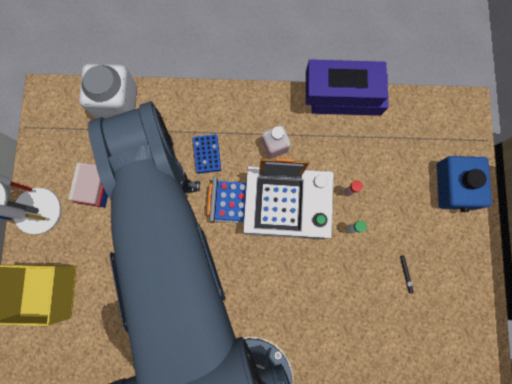

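Scene view: the closed tip is at (329,185), matching the projection. Next I descend beside the pad.

```bash
python3 -m crank '{"slide":[[0,0,40],[0,0,40],[0,0,40],[0,0,33],[0,-8,0],[0,-8,0],[0,0,0],[0,0,0]],"twist":[[0,0,0],[0,0,0],[0,0,0],[0,0,0],[0,0,0],[0,0,0],[0,0,0],[0,0,0]],"hand":[0,0,0,0,0,0,0,0]}'
python3 - <<'E'
from h import *
where((0,170,48))
f=imaging.grab_frame("scene"); cv2.imwrite("pics/s2.png",cv2.resize(cv2.cvtColor(f["color"],cv2.COLOR_RGB2BGR)[130:280,180:380],(800,600),interpolation=cv2.INTER_CUBIC))
E
```

```text
t: 4.53
tool_pos: [0.5442, 0.1893, 0.0496]
tcp_rot: [0.015, 1.0, 0.0, 0.001]
wrist_force: [-1.0, -0.7, -0.3]
finger_gap: -0.002
t 4.53 inc [  1.8 286.3  49.6] F [-1.  -0.7 -0.3] gap -0.002
toolx yaw in inc 179.9 z [ 0.002  0.001 -1.   ] q [ 0.33  0.44 -0.21  0.92  0.    0.36]
slide to (0, 170, 48) [   1.7 -116.3    1.5]
```

View pics/s2.png

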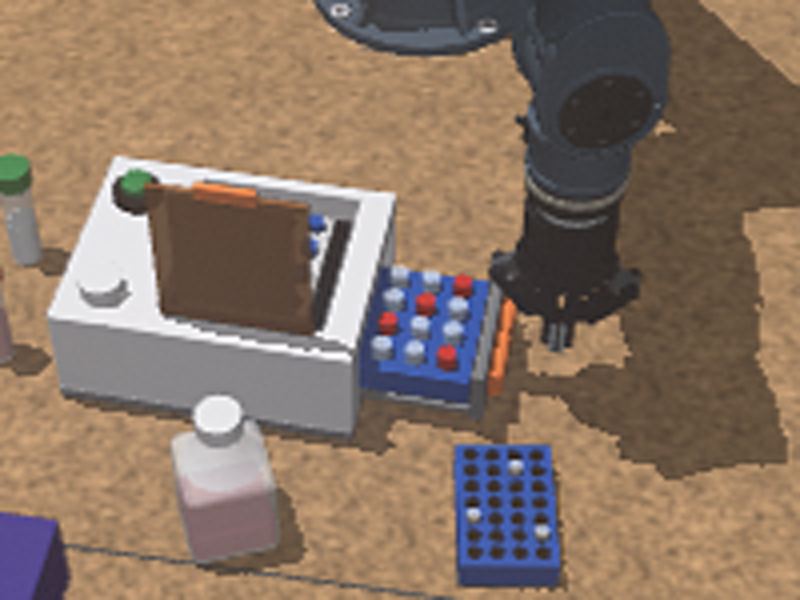

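The closed gripper's knuckles reach wide along tool y, and they could hit the incubator's top edge. I'll turn a quarter so they lie along the pad instead.

```bash
python3 -m crank '{"slide":[[0,0,0],[0,0,0],[0,0,0],[0,0,0],[0,0,0],[0,0,0],[0,0,0],[0,0,0],[0,0,0],[0,0,0],[0,0,0]],"twist":[[0,0,-10],[0,0,-10],[0,0,-10],[0,0,-10],[0,0,-10],[0,0,-10],[0,0,-10],[0,0,-10],[0,0,-10],[0,0,0],[0,0,0]],"hand":[0,0,0,0,0,0,0,0,0,0,0]}'
python3 - <<'E'
from h import *
where((0,170,50))
f=imaging.grab_frame("scene"); cv2.imwrite("pics/s3.png",cv2.resize(cv2.cvtColor(f["color"],cv2.COLOR_RGB2BGR)[130:280,180:380],(800,600),interpolation=cv2.INTER_CUBIC))
E
```

```text
t: 5.95
tool_pos: [0.5435, 0.1893, 0.0485]
tcp_rot: [-0.695, 0.719, -0.0, 0.0]
wrist_force: [0.4, -0.9, 0.0]
finger_gap: -0.0
t 5.95 inc [  1.2 286.2  48.5] F [ 0.4 -0.9  0. ] gap -0.0
toolx yaw in inc 269.7 z [ 0.  0. -1.] q [ 0.34  0.44 -0.21  0.92 -0.   -1.2 ]
slide to (0, 170, 50) [116.2   0.6  -1.5]
```

View pics/s3.png

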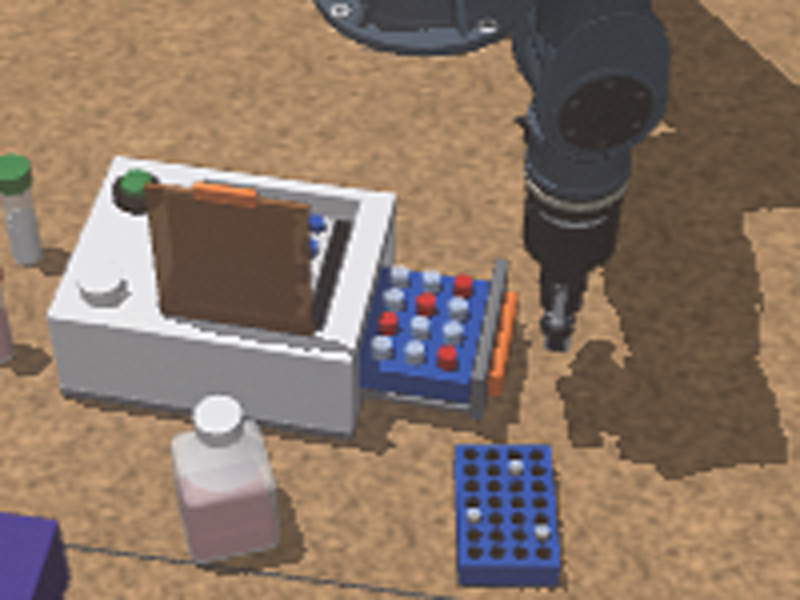

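```bash
python3 -m crank '{"slide":[[10,0,0],[8,0,0],[6,0,0],[6,0,0],[6,0,0],[6,0,0],[6,0,0],[6,0,0],[6,0,0],[6,0,0],[6,0,0],[6,0,0],[6,0,0],[6,0,0],[6,0,0],[6,0,0],[0,0,0],[0,0,0]],"twist":[[0,0,0],[0,0,0],[0,0,0],[0,0,0],[0,0,0],[0,0,0],[0,0,0],[0,0,0],[0,0,0],[0,0,0],[0,0,0],[0,0,0],[0,0,0],[0,0,0],[0,0,0],[0,0,0],[0,0,0],[0,0,0]],"hand":[0,0,0,0,0,0,0,0,0,0,0,0,0,0,0,0,0,0]}'
python3 - <<'E'
from h import *
where((0,166,50))
f=imaging.grab_frame("scene"); cv2.imwrite("pics/s4.png",cv2.resize(cv2.cvtColor(f["color"],cv2.COLOR_RGB2BGR)[130:280,180:380],(800,600),interpolation=cv2.INTER_CUBIC))
E
```

```text
t: 8.25
tool_pos: [0.5408, 0.0869, 0.0484]
tcp_rot: [-0.696, 0.718, -0.0, 0.0]
wrist_force: [0.7, 0.9, -0.7]
finger_gap: 0.001
t 8.25 inc [  1.4 183.8  48.4] F [ 0.7  0.9 -0.7] gap 0.001
toolx yaw in inc 269.9 z [ 0.001 -0.001 -1.   ] q [ 0.16  0.4  -0.28  0.89 -0.   -1.38]
slide to (0, 166, 50) [17.8  1.4 -1.6]
```

View pics/s4.png

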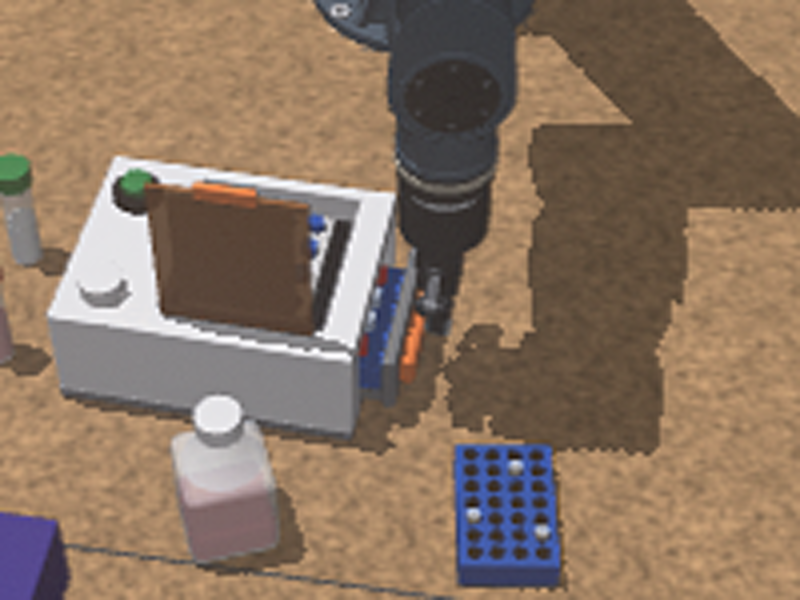

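The tray follows the push well, with panel and wall still about 25 px apart in the crop. I'll continue in smaller steps.

```bash
python3 -m crank '{"slide":[[4,0,0],[4,0,0],[3,0,0],[2,0,0],[0,0,0],[0,0,0]],"twist":[[0,0,0],[0,0,0],[0,0,0],[0,0,0],[0,0,0],[0,0,0]],"hand":[0,0,0,0,0,0]}'
python3 -m crank '{"slide":[[2,0,0],[0,0,0]],"twist":[[0,0,0],[0,0,0]],"hand":[0,0]}'
python3 - <<'E'
from h import *
where((0,166,50))
f=imaging.grab_frame("scene"); cv2.imwrite("pics/s5.png",cv2.resize(cv2.cvtColor(f["color"],cv2.COLOR_RGB2BGR)[170:245,250:350],(800,600),interpolation=cv2.INTER_CUBIC))
E
```

```text
t: 9.05
tool_pos: [0.5397, 0.0739, 0.0482]
tcp_rot: [-0.696, 0.718, -0.0, -0.0]
wrist_force: [-0.3, -1.1, -0.4]
finger_gap: -0.003
t: 9.3
tool_pos: [0.5397, 0.0722, 0.0482]
tcp_rot: [-0.697, 0.718, 0.0, -0.0]
wrist_force: [-1.6, 1.6, -0.1]
finger_gap: 0.004
t 9.3 inc [  0.7 169.1  48.2] F [-1.6  1.6 -0.1] gap 0.004
toolx yaw in inc 270.0 z [-0. -0. -1.] q [ 0.13  0.4  -0.28  0.89  0.   -1.41]
slide to (0, 166, 50) [ 3.1  0.7 -1.8]
```

View pics/s5.png

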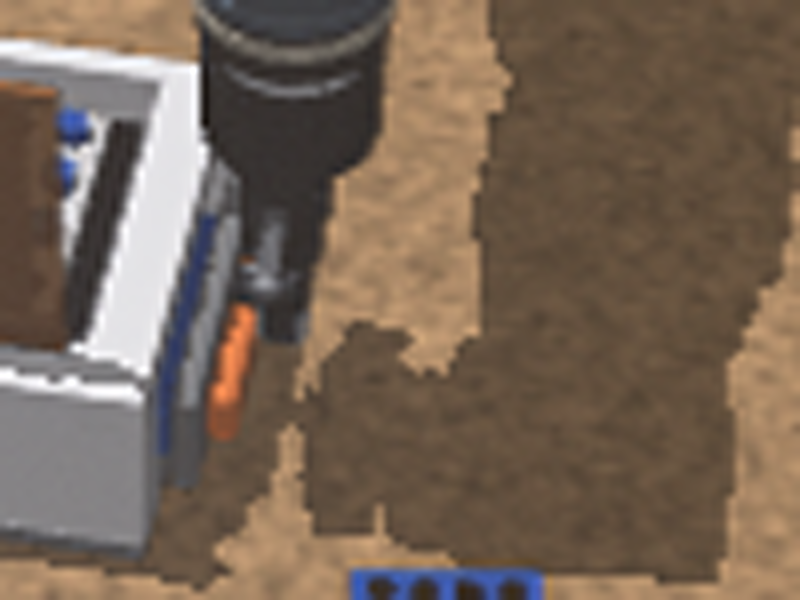

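Some blue rack is still visible, so the tray isn't home yet. I'll nudge in single steps and watch the force.

```bash
for i in 1; do python3 -m crank '{"slide":[[3,0,0],[0,0,0]],"twist":[[0,0,0],[0,0,0]],"hand":[0,0]}' | sed -n 2,4p
python3 -m crank '{"slide":[[2,0,0],[0,0,0]],"twist":[[0,0,0],[0,0,0]],"hand":[0,0]}'| sed -n 2,4p; done
python3 -m crank '{"slide":[[1.5,0,0],[0,0,0]],"twist":[[0,0,0],[0,0,0]],"hand":[0,0]}'| sed -n 2,4p
python3 - <<'E'
from h import *
where()
f=imaging.grab_frame("scene"); cv2.imwrite("pics/s6.png",cv2.resize(cv2.cvtColor(f["color"],cv2.COLOR_RGB2BGR)[170:245,250:350],(800,600),interpolation=cv2.INTER_CUBIC))
E
```

```text
tool_pos: [0.5396, 0.069, 0.0482]
tcp_rot: [-0.696, 0.718, 0.0, -0.0]
wrist_force: [-1.4, 1.5, -0.2]
tool_pos: [0.5396, 0.0674, 0.0482]
tcp_rot: [-0.697, 0.717, 0.0, 0.0]
wrist_force: [-1.5, 4.2, 0.1]
tool_pos: [0.5396, 0.0673, 0.0483]
tcp_rot: [-0.697, 0.717, 0.001, 0.001]
wrist_force: [-2.4, 11.4, -0.7]
t 10.1 inc [  0.7 164.2  48.3] F [-2.4 11.4 -0.7] gap -0.001
toolx yaw in inc 270.0 z [-0.     0.003 -1.   ] q [ 0.12  0.39 -0.29  0.89  0.   -1.42]
```

View pics/s6.png

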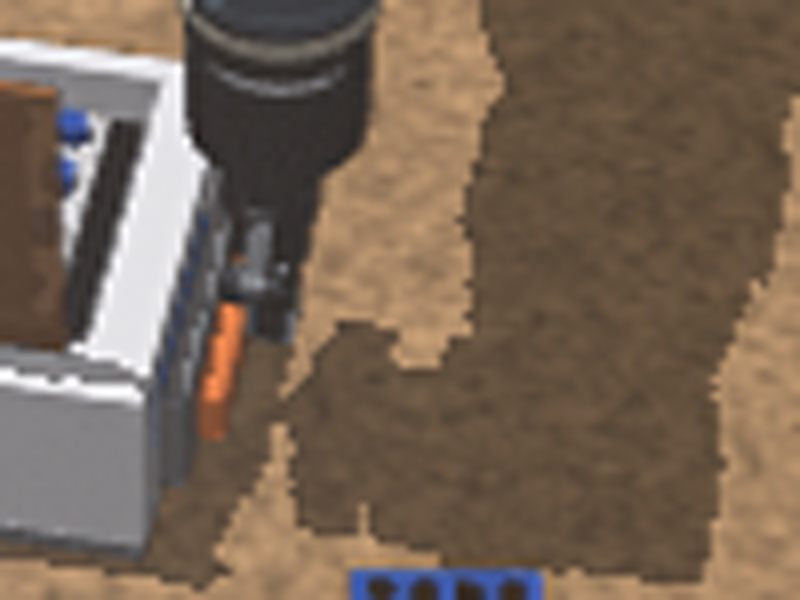

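```bash
python3 -m crank '{"slide":[[-10,0,0],[-25,0,0],[-25,0,-20],[0,0,-50],[0,0,-50],[0,0,-50],[0,0,-40],[0,0,0]],"twist":[[0,0,0],[0,0,0],[0,0,0],[0,0,0],[0,0,10],[0,0,10],[0,0,10],[0,0,10]],"hand":[0,0,0,0,0,0,0,0]}'
python3 - <<'E'
from h import *
where()
f=imaging.grab_frame("scene"); cv2.imwrite("pics/s7.png",cv2.resize(cv2.cvtColor(f["color"],cv2.COLOR_RGB2BGR)[170:245,250:350],(800,600),interpolation=cv2.INTER_CUBIC))
f=imaging.grab_frame("top"); cv2.imwrite("pics/t7.png",cv2.resize(cv2.cvtColor(f["color"],cv2.COLOR_RGB2BGR)[130:250,190:350],(800,600),interpolation=cv2.INTER_CUBIC))
E
```

```text
t: 11.15
tool_pos: [0.5433, 0.1259, 0.2619]
tcp_rot: [-0.406, 0.914, -0.001, 0.003]
wrist_force: [0.4, 0.1, -0.6]
finger_gap: 0.005
t 11.15 inc [  2.8 222.8 261.9] F [ 0.4  0.1 -0.6] gap 0.005
toolx yaw in inc 229.6 z [ 0.006  0.    -1.   ] q [ 0.23  0.28  0.13  1.41 -0.   -0.61]
```

View pics/s7.png

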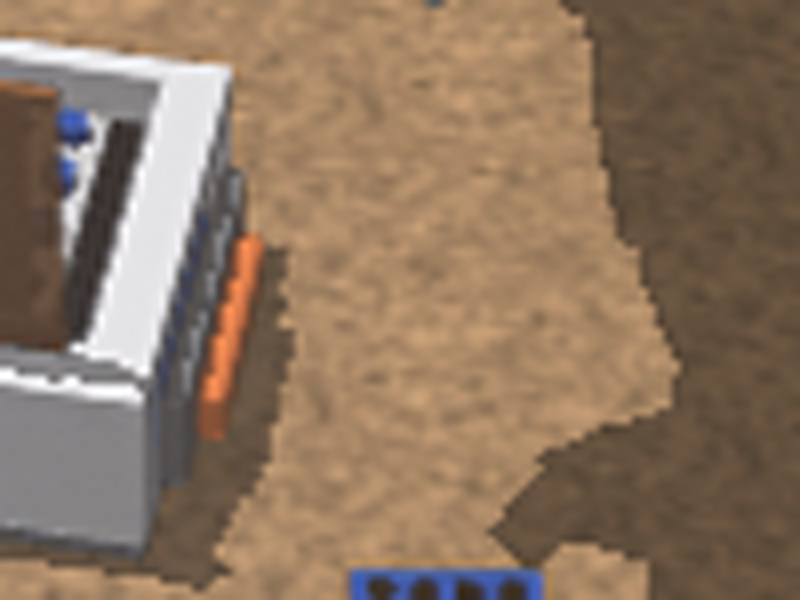

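View pics/t7.png

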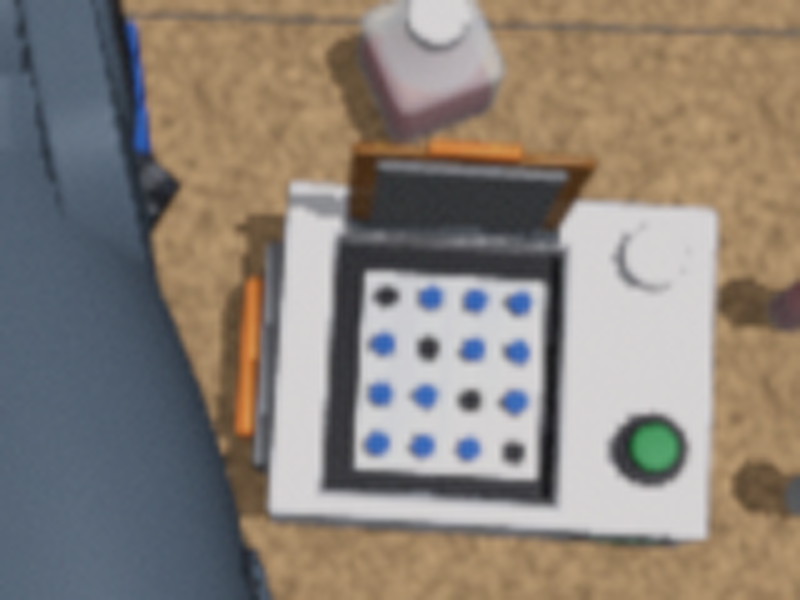

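The tray panel now sits against the wall, and it stopped dead at 11 N. The lid is next: turn the tool so its x points to the incubator's front, then go behind the lid.

```bash
python3 -m crank '{"slide":[[0,0,0],[0,0,0],[0,0,0],[0,0,0],[0,0,0],[0,0,0]],"twist":[[0,0,10],[0,0,10],[0,0,10],[0,0,10],[0,0,10],[0,0,0]],"hand":[0,0,0,0,0,0]}'
python3 - <<'E'
from h import *
where((120,222,262),(120,30,262),(120,30,225))
f=imaging.grab_frame("top")
for q in [(70,155,60),(-50,155,60),(50,155,60)]: print(q,(proj(f,i2w(q))[0]-[190,130])*5)
E
```

```text
t: 12.0
tool_pos: [0.5413, 0.1256, 0.2577]
tcp_rot: [0.013, 1.0, -0.0, -0.0]
wrist_force: [0.1, 0.3, -1.5]
finger_gap: -0.001
t 12.0 inc [  0.8 222.4 257.7] F [ 0.1  0.3 -1.5] gap -0.001
toolx yaw in inc 180.2 z [-0.001 -0.001 -1.   ] q [ 0.23  0.29  0.12  1.41 -0.    0.25]
slide to (120, 222, 262) [-119.2   -0.9   -4.4]
slide to (120, 30, 262) [-118.5 -192.9   -4.2]
slide to (120, 30, 225) [-118.5 -192.8   32.8]
(70, 155, 60) [241.52174612 248.13497369]
(-50, 155, 60) [229.78942612 438.2604949 ]
(50, 155, 60) [239.59289625 279.39252425]
```

The pad's outer edge shows at (245,278) to (236,435), and fully home predicts (240,279) to (230,438), so the tray is home.

```bash
python3 -m crank '{"slide":[[-40,0,0],[-40,0,0],[-40,0,0],[0,-40,0],[0,-40,0],[0,-40,0],[0,-40,0],[0,-33,0],[0,0,0],[0,0,0]],"twist":[[0,0,0],[0,0,0],[0,0,0],[0,0,0],[0,0,0],[0,0,0],[0,0,0],[0,0,0],[0,0,0],[0,0,0]],"hand":[0,0,0,0,0,0,0,0,0,0]}'
python3 - <<'E'
from h import *
where((100,30,225))
f=imaging.grab_frame("scene"); cv2.imwrite("pics/s8.png",cv2.resize(cv2.cvtColor(f["color"],cv2.COLOR_RGB2BGR)[110:260,150:350],(800,600),interpolation=cv2.INTER_CUBIC))
E
```

```text
t: 13.3
tool_pos: [0.6557, -0.0704, 0.258]
tcp_rot: [0.013, 1.0, 0.0, -0.0]
wrist_force: [0.8, -0.1, 0.4]
finger_gap: -0.001
t 13.3 inc [120.8  29.8 258. ] F [ 0.8 -0.1  0.4] gap -0.001
toolx yaw in inc 180.1 z [-0.  0. -1.] q [-0.11  0.48  0.41  1.51  0.   -0.08]
slide to (100, 30, 225) [20.8  0.2 33. ]
```

View pics/s8.png

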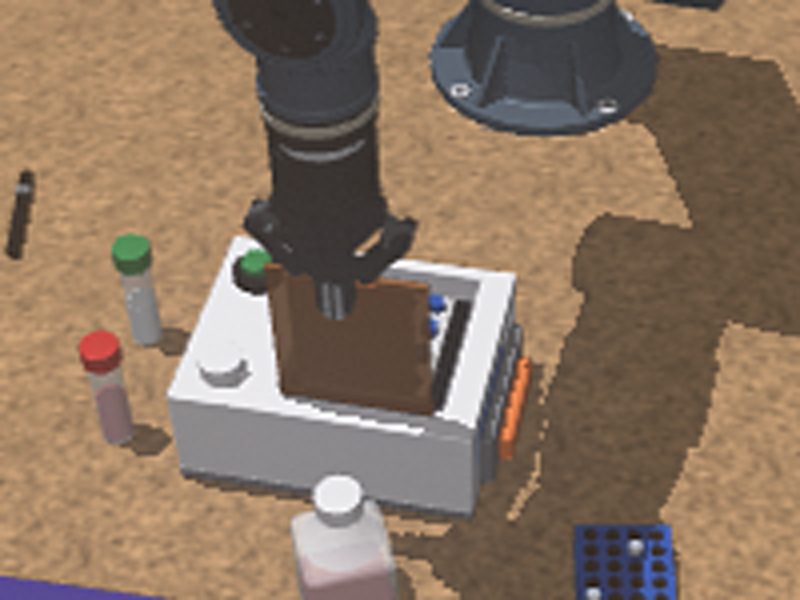

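```bash
python3 -m crank '{"slide":[[0,0,13],[0,0,13],[10,0,0],[8,0,0],[0,0,0],[0,0,0]],"twist":[[0,0,0],[0,0,0],[0,0,0],[0,0,0],[0,0,0],[0,0,0]],"hand":[0,0,0,0,0,0]}'
python3 - <<'E'
from h import *
where()
pr=None
for d in range(90,-1,-6):
    th=np.radians(d); r=120
    c=np.array([86-r*np.cos(th)+9*np.sin(th),112+r*np.sin(th)+9*np.cos(th)])
    print(d,np.round(c,1),None if pr is None else np.round(pr-c,1)); pr=c
E
```

```text
t: 14.1
tool_pos: [0.6379, -0.0703, 0.2329]
tcp_rot: [0.015, 1.0, -0.0, 0.001]
wrist_force: [0.4, 0.6, -0.7]
finger_gap: 0.001
t 14.1 inc [103.   29.5 232.9] F [ 0.4  0.6 -0.7] gap 0.001
toolx yaw in inc 179.9 z [ 0.001 -0.    -1.   ] q [-0.11  0.44  0.3   1.42 -0.   -0.08]
90 [ 95. 232.] None
84 [ 82.4 232.3] [12.6 -0.3]
78 [ 69.9 231.2] [12.6  1. ]
72 [ 57.5 228.9] [12.4  2.3]
66 [ 45.4 225.3] [12.1  3.6]
60 [ 33.8 220.4] [11.6  4.9]
54 [ 22.7 214.4] [11.   6.1]
48 [ 12.4 207.2] [10.4  7.2]
42 [  2.8 199. ] [9.5 8.2]
36 [ -5.8 189.8] [8.6 9.2]
30 [-13.4 179.8] [ 7.6 10. ]
24 [-20. 169.] [ 6.5 10.8]
18 [-25.3 157.6] [ 5.4 11.4]
12 [-29.5 145.8] [ 4.2 11.9]
6 [-32.4 133.5] [ 2.9 12.3]
0 [-34. 121.] [ 1.6 12.5]
```

Push the first part of the arc, down to about 48°, then look.

```bash
python3 -m crank '{"slide":[[8,0,0],[6,0,0],[6,0,0],[6,0,0],[6,0,1],[6,0,1],[6,0,1],[6,0,2],[6,0,2],[6,0,2],[6,0,3],[5,0,3],[5,0,3],[5,0,4],[5,0,4],[0,0,0],[0,0,0]],"twist":[[0,0,0],[0,0,0],[0,0,0],[0,0,0],[0,0,0],[0,0,0],[0,0,0],[0,0,0],[0,0,0],[0,0,0],[0,0,0],[0,0,0],[0,0,0],[0,0,0],[0,0,0],[0,0,0],[0,0,0]],"hand":[0,0,0,0,0,0,0,0,0,0,0,0,0,0,0,0,0]}'
python3 - <<'E'
from h import *
where((12.4,30,207.2),(2.8,30,199))
f=imaging.grab_frame("scene"); cv2.imwrite("pics/s9.png",cv2.resize(cv2.cvtColor(f["color"],cv2.COLOR_RGB2BGR)[110:260,150:350],(800,600),interpolation=cv2.INTER_CUBIC))
E
```

```text
t: 16.23
tool_pos: [0.5498, -0.0676, 0.2062]
tcp_rot: [0.015, 1.0, -0.0, -0.0]
wrist_force: [-0.3, -0.1, 0.6]
finger_gap: -0.001
t 16.23 inc [ 14.8  29.6 206.2] F [-0.3 -0.1  0.6] gap -0.001
toolx yaw in inc 179.9 z [-0. -0. -1.] q [-0.12  0.3   0.    1.28 -0.   -0.09]
slide to (12.4, 30, 207.2) [ 2.4  0.4 -1. ]
slide to (2.8, 30, 199) [12.   0.4  7.2]
```

View pics/s9.png

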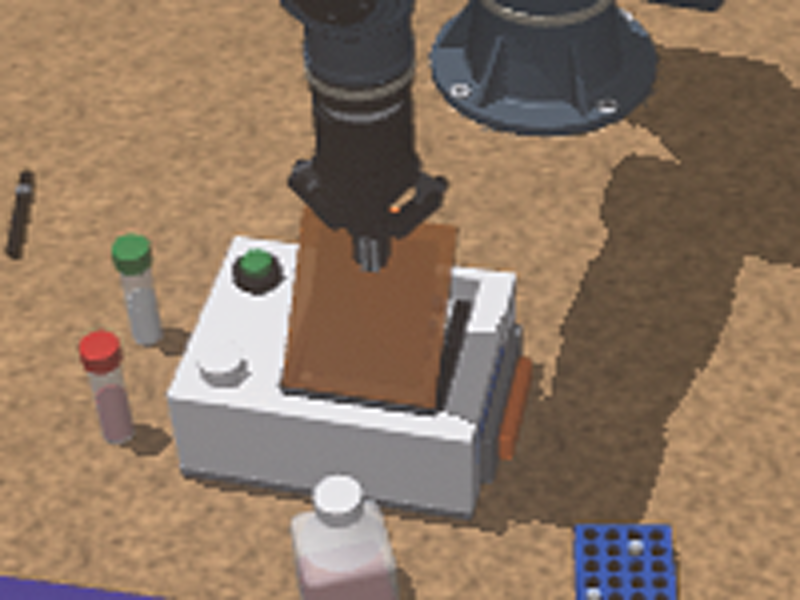

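The lid has followed to about 50°. I'll continue the arc down to about 9°.

```bash
python3 -m crank '{"slide":[[6,0,4],[6,0,4],[4,0,5],[4,0,5],[4,0,5],[4,0,5],[3,0,5.5],[3,0,5.5],[3,0,5.5],[3,0,5.5],[2,0,6],[2,0,6],[1.5,0,6],[0,0,0],[0,0,0]],"twist":[[0,0,0],[0,0,0],[0,0,0],[0,0,0],[0,0,0],[0,0,0],[0,0,0],[0,0,0],[0,0,0],[0,0,0],[0,0,0],[0,0,0],[0,0,0],[0,0,0],[0,0,0]],"hand":[0,0,0,0,0,0,0,0,0,0,0,0,0,0,0]}'
python3 - <<'E'
from h import *
where((-32.4,30,133.5),(-34,30,121))
f=imaging.grab_frame("scene"); cv2.imwrite("pics/s10.png",cv2.resize(cv2.cvtColor(f["color"],cv2.COLOR_RGB2BGR)[110:260,150:350],(800,600),interpolation=cv2.INTER_CUBIC))
E
```

```text
t: 18.15
tool_pos: [0.5044, -0.0662, 0.1384]
tcp_rot: [0.015, 1.0, -0.0, -0.0]
wrist_force: [-0.3, -0.1, 0.1]
finger_gap: -0.001
t 18.15 inc [-30.6  29.7 138.4] F [-0.3 -0.1  0.1] gap -0.001
toolx yaw in inc 180.0 z [-0. -0. -1.] q [-0.13  0.26 -0.23  1.08 -0.   -0.1 ]
slide to (-32.4, 30, 133.5) [1.8 0.3 4.9]
slide to (-34, 30, 121) [ 3.4  0.3 17.4]
```

View pics/s10.png

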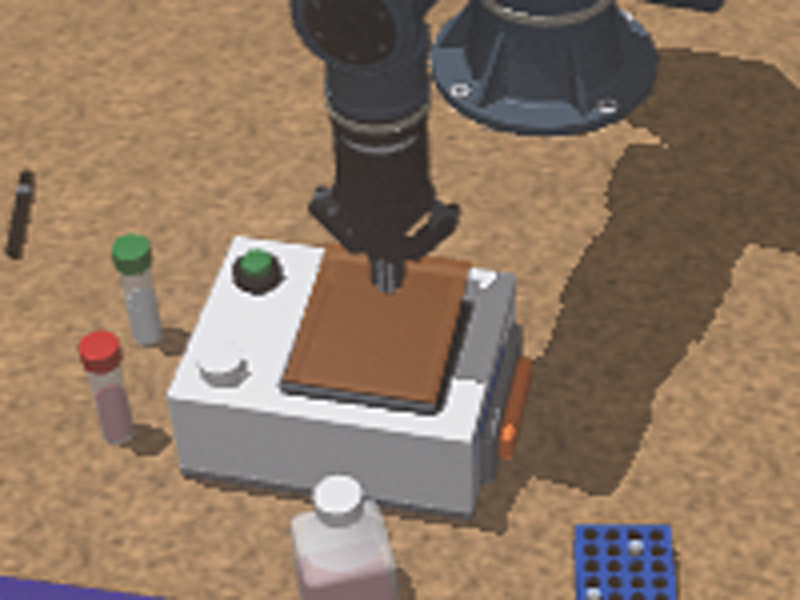

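```bash
python3 -m crank '{"slide":[[1,0,4],[1,0,4],[0,0,3],[0,0,3],[0,0,1.5],[0,0,0],[0,0,0]],"twist":[[0,0,0],[0,0,0],[0,0,0],[0,0,0],[0,0,0],[0,0,0],[0,0,0]],"hand":[0,0,0,0,0,0,0]}'
python3 -m crank '{"slide":[[0,0,1],[0,0,0]],"twist":[[0,0,0],[0,0,0]],"hand":[0,0]}'
```

```text
t: 19.08
tool_pos: [0.5024, -0.0662, 0.1229]
tcp_rot: [0.015, 1.0, -0.0, 0.0]
wrist_force: [-0.3, -0.8, -0.8]
finger_gap: -0.001
t: 19.32
tool_pos: [0.5023, -0.0662, 0.1218]
tcp_rot: [0.015, 1.0, -0.0, 0.0]
wrist_force: [-0.6, 0.5, -0.1]
finger_gap: 0.001
```

```bash
python3 -m crank '{"slide":[[0,0,1],[0,0,0]],"twist":[[0,0,0],[0,0,0]],"hand":[0,0]}' | sed -n 2,4p
python3 -m crank '{"slide":[[0,0,1],[0,0,0]],"twist":[[0,0,0],[0,0,0]],"hand":[0,0]}'| sed -n 2,4p
```

```text
tool_pos: [0.5023, -0.0662, 0.121]
tcp_rot: [0.015, 1.0, -0.0, 0.0]
wrist_force: [-0.6, 0.4, 3.9]
tool_pos: [0.5023, -0.0662, 0.1209]
tcp_rot: [0.015, 1.0, -0.0, 0.0]
wrist_force: [-5.0, 0.1, 12.7]
```

The lid stopped at z = 0.1209 (0.121 expected when shut) with 12.7 N. Next I lift off, look, and triangulate the button.

```bash
python3 -m crank '{"slide":[[0,0,-10],[0,0,-30],[0,0,-40],[0,0,0],[0,0,0]],"twist":[[0,0,0],[0,0,0],[0,0,0],[0,0,0],[0,0,0]],"hand":[0,0,0,0,0]}'
python3 - <<'E'
from h import *
where()
fs={}
for n in("scene","top"):
    f=imaging.grab_frame(n); fs[n]=f
    hsv=cv2.cvtColor(f["color"],cv2.COLOR_RGB2HSV); m=cv2.inRange(hsv,(45,100,60),(80,255,255))
    k,l,st,ce=cv2.connectedComponentsWithStats(m)
    print(n,[(np.round(ce[i],1),st[i,4]) for i in range(1,k) if st[i,4]>8])
    x0,y0=(150,110) if n=="scene" else (190,130)
    cv2.imwrite(f"pics/{n}11.png",cv2.resize(cv2.cvtColor(f["color"],cv2.COLOR_RGB2BGR)[y0:y0+150,x0:x0+200],(800,600),interpolation=cv2.INTER_CUBIC))
f=imaging.grab_frame("wrist"); save(f,"pics/w11.png"); print(np.round(f["mtx"],1),np.round(f["tool_from_camera"],3))
E
```

```text
t: 20.45
tool_pos: [0.5022, -0.0662, 0.1996]
tcp_rot: [0.015, 1.0, -0.0, -0.0]
wrist_force: [0.5, 0.6, -0.0]
finger_gap: -0.002
t 20.45 inc [-32.8  29.7 199.6] F [ 0.5  0.6 -0. ] gap -0.002
toolx yaw in inc 179.9 z [-0. -0. -1.] q [-0.13  0.22 -0.12  1.23 -0.   -0.1 ]
scene [(array([181.8, 171.4]), np.int32(39)), (array([213.4, 174.6]), np.int32(21))]
top [(array([359.8, 226. ]), np.int32(95))]
[[276.2   0.  259.5]
 [  0.  276.2 194.8]
 [  0.    0.    1. ]] [[-0.     0.958  0.288  0.074]
 [ 1.     0.     0.001  0.   ]
 [ 0.     0.288 -0.958 -0.143]
 [ 0.     0.     0.     1.   ]]
```

View pics/scene11.png

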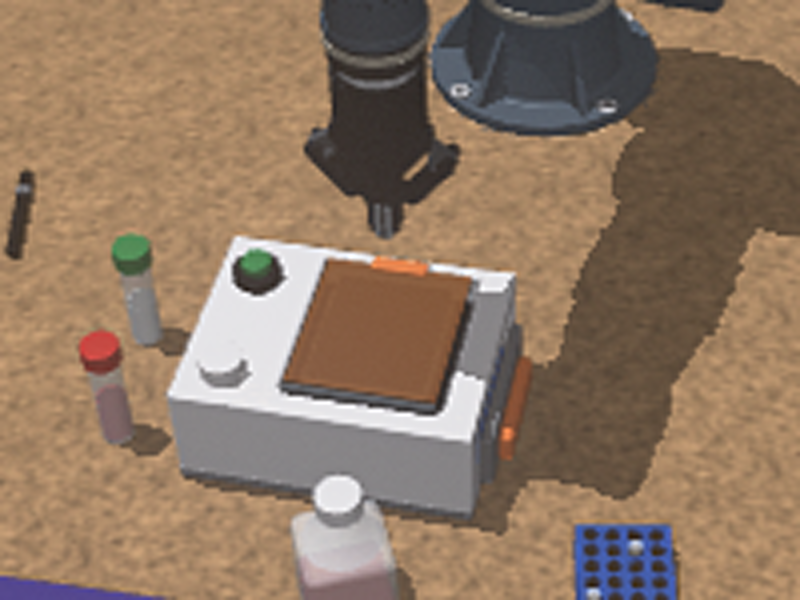

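View pics/w11.png

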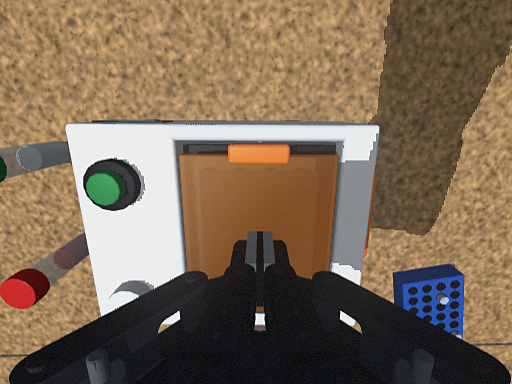

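View pics/top11.png

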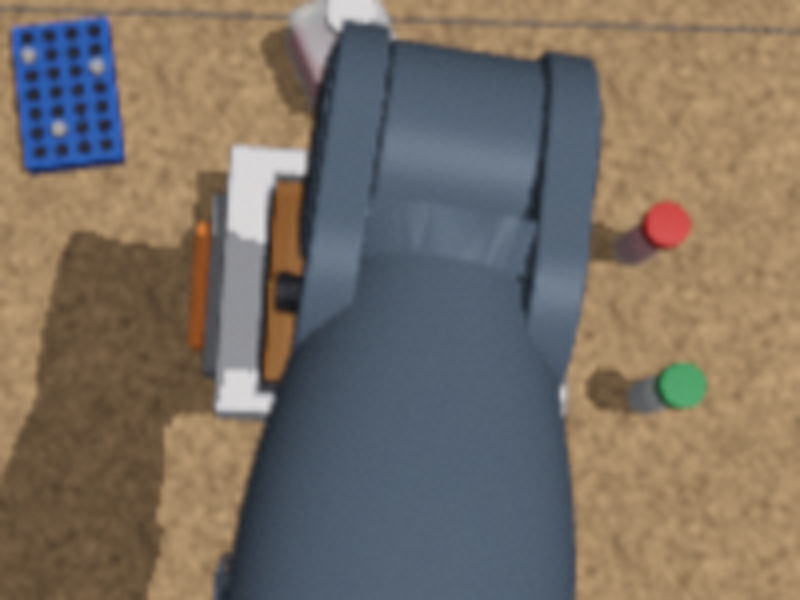

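The lid lies flat and shut, with the tray home. The button is at (103,189) in the wrist view and (214,175) in the scene view, so I'll triangulate it.

```bash
python3 - <<'E'
from h import *
s=telemetry.get_state(); Rt=R.from_quat(s["tcp_rot"]).as_matrix()
w=imaging.grab_frame("wrist"); g=imaging.grab_frame("scene"); f=imaging.grab_frame("top")
T=np.array(w["tool_from_camera"])
d=np.linalg.inv(w["mtx"])@[103,189,1]*[1,-1,-1]
rays=[("wrist",s["tool_pos"]+Rt@T[:3,3],Rt@T[:3,:3]@d),("scene",*ray(g,(214.4,175))),("top",*ray(f,(321,219.3)))]
A=np.zeros((3,3));b=np.zeros(3)
for n,o,d in rays:
    d=d/np.linalg.norm(d); P=np.eye(3)-np.outer(d,d);A+=P;b+=P@o
X=np.linalg.solve(A,b); print("X",X,w2i(X))
for n,o,d in rays: q=o+d*(X[2]-o[2])/d[2]; print(n,np.round(w2i(q),1))
where(w2i(X)+[0,0,30])
E
```

```text
X [ 0.48257831 -0.18877076  0.12995679] [-48.83509614 -93.4416726  129.95678741]
wrist [-48.5 -94.6 130. ]
scene [-48.2 -90.2 130. ]
top [-48.8 -95.6 130. ]
t 20.75 inc [-33.   29.7 199.2] F [-0.3 -0.4 -0.2] gap -0.002
toolx yaw in inc 179.9 z [-0.001  0.    -1.   ] q [-0.13  0.22 -0.12  1.23 -0.   -0.1 ]
slide to [-48.83509614 -93.4416726  159.95678741] [  15.7 -123.2   39.2]
```

```bash
python3 -m crank '{"slide":[[4,-31,0],[4,-31,0],[4,-31,0],[4,-31,0],[0,0,20],[0,0,15],[0,0,0],[0,0,0]],"twist":[[0,0,0],[0,0,0],[0,0,0],[0,0,0],[0,0,0],[0,0,0],[0,0,0],[0,0,0]],"hand":[0,0,0,0,0,0,0,0]}'
python3 - <<'E'
from h import *
where((-49,-94.5,132))
f=imaging.grab_frame("wrist"); save(f,"pics/w12.png")
f=imaging.grab_frame("scene"); cv2.imwrite("pics/s12.png",cv2.resize(cv2.cvtColor(f["color"],cv2.COLOR_RGB2BGR)[110:260,150:350],(800,600),interpolation=cv2.INTER_CUBIC))
E
```

```text
t: 21.75
tool_pos: [0.4829, -0.1893, 0.1652]
tcp_rot: [0.015, 1.0, -0.0, 0.0]
wrist_force: [-0.3, -0.0, -0.2]
finger_gap: -0.002
t 21.75 inc [-48.5 -94.  165.2] F [-0.3 -0.  -0.2] gap -0.002
toolx yaw in inc 180.0 z [ 0. -0. -1.] q [-0.37  0.26 -0.16  1.15 -0.   -0.34]
slide to (-49, -94.5, 132) [ 0.5 -0.5 33.2]
```

View pics/w12.png

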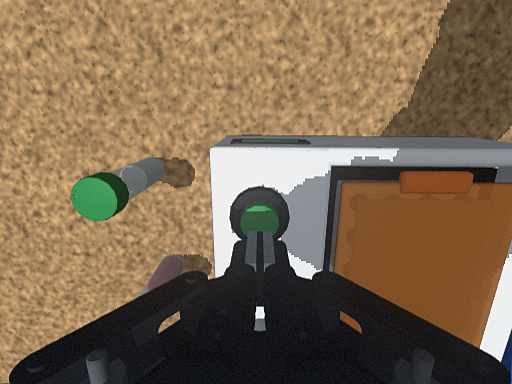

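View pics/s12.png

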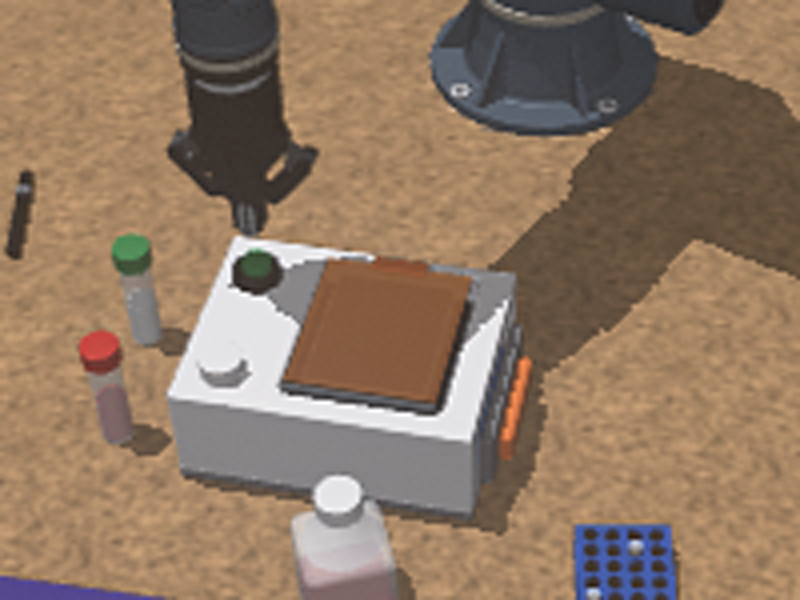

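The fingers are aligned with the button, both at column 260 in the wrist view. I'll press down stepwise.

```bash
python3 -m crank '{"slide":[[0,0,12],[0,0,10],[0,0,8],[0,0,0],[0,0,0]],"twist":[[0,0,0],[0,0,0],[0,0,0],[0,0,0],[0,0,0]],"hand":[0,0,0,0,0]}' | sed -n 2,4p
for i in 1 2; do python3 -m crank '{"slide":[[0,0,2],[0,0,0],[0,0,0]],"twist":[[0,0,0],[0,0,0],[0,0,0]],"hand":[0,0,0]}' | sed -n 2,4p; done
```

```text
tool_pos: [0.4827, -0.1897, 0.1349]
tcp_rot: [0.015, 1.0, -0.0, 0.0]
wrist_force: [-0.6, -0.3, 0.2]
tool_pos: [0.4827, -0.1896, 0.1329]
tcp_rot: [0.015, 1.0, -0.0, 0.0]
wrist_force: [-0.2, 0.7, 0.2]
tool_pos: [0.4828, -0.1897, 0.131]
tcp_rot: [0.015, 1.0, -0.0, 0.0]
wrist_force: [1.1, 0.2, 2.5]
```

```bash
python3 -m crank '{"slide":[[0,0,2],[0,0,0]],"twist":[[0,0,0],[0,0,0]],"hand":[0,0]}' | sed -n 2,4p
python3 -m crank '{"slide":[[0,0,2],[0,0,0]],"twist":[[0,0,0],[0,0,0]],"hand":[0,0]}' | sed -n 2,4p
python3 -m crank '{"slide":[[0,0,1],[0,0,0]],"twist":[[0,0,0],[0,0,0]],"hand":[0,0]}' | sed -n 2,4p
python3 -m crank '{"slide":[[0,0,1],[0,0,0]],"twist":[[0,0,0],[0,0,0]],"hand":[0,0]}' | sed -n 2,4p
```

```text
tool_pos: [0.4828, -0.1897, 0.1288]
tcp_rot: [0.015, 1.0, -0.0, 0.0]
wrist_force: [0.0, -1.1, 4.0]
tool_pos: [0.4828, -0.1897, 0.1269]
tcp_rot: [0.015, 1.0, -0.0, 0.0]
wrist_force: [1.0, -0.5, 3.3]
tool_pos: [0.4828, -0.1897, 0.126]
tcp_rot: [0.015, 1.0, -0.0, 0.0]
wrist_force: [1.4, 0.5, 6.3]
tool_pos: [0.4829, -0.1897, 0.1259]
tcp_rot: [0.015, 1.0, -0.0, 0.001]
wrist_force: [-2.5, 0.4, 14.4]
```

The button bottomed out after about 6 mm of travel with 14 N. I'll hold a moment, then lift clear.

```bash
python3 -m crank '{"slide":[[0,0,0],[0,0,-10],[0,0,-30],[0,0,-40],[0,0,-40],[30,0,0],[40,0,0],[40,0,0],[0,0,0],[0,0,0],[0,0,0]],"twist":[[0,0,0],[0,0,0],[0,0,0],[0,0,0],[0,0,0],[0,0,0],[0,0,0],[0,0,0],[0,0,0],[0,0,0],[0,0,0]],"hand":[0,0,0,0,0,0,0,0,0,0,0]}'
python3 - <<'E'
from h import *
where()
for n in("scene","top"):
    f=imaging.grab_frame(n)
    x0,y0=(150,110) if n=="scene" else (190,130)
    cv2.imwrite(f"pics/{n}13.png",cv2.resize(cv2.cvtColor(f["color"],cv2.COLOR_RGB2BGR)[y0:y0+150,x0:x0+200],(800,600),interpolation=cv2.INTER_CUBIC))
E
```

```text
t: 25.6
tool_pos: [0.3734, -0.1864, 0.2446]
tcp_rot: [0.015, 1.0, 0.0, -0.0]
wrist_force: [0.4, 0.4, -0.5]
finger_gap: -0.001
t 25.6 inc [-158.   -94.3  244.6] F [ 0.4  0.4 -0.5] gap -0.001
toolx yaw in inc 180.0 z [-0.  0. -1.] q [-0.46  0.05 -0.21  1.31  0.   -0.43]
```

View pics/scene13.png

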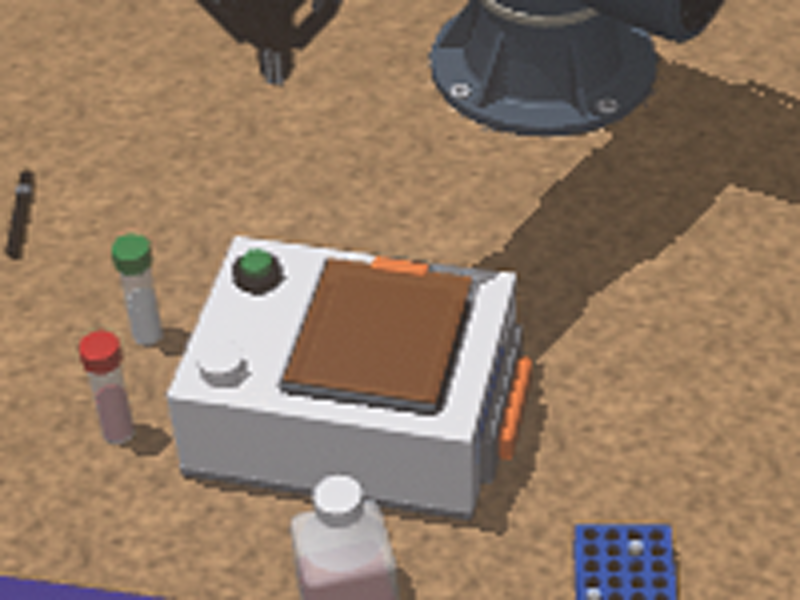

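View pics/top13.png

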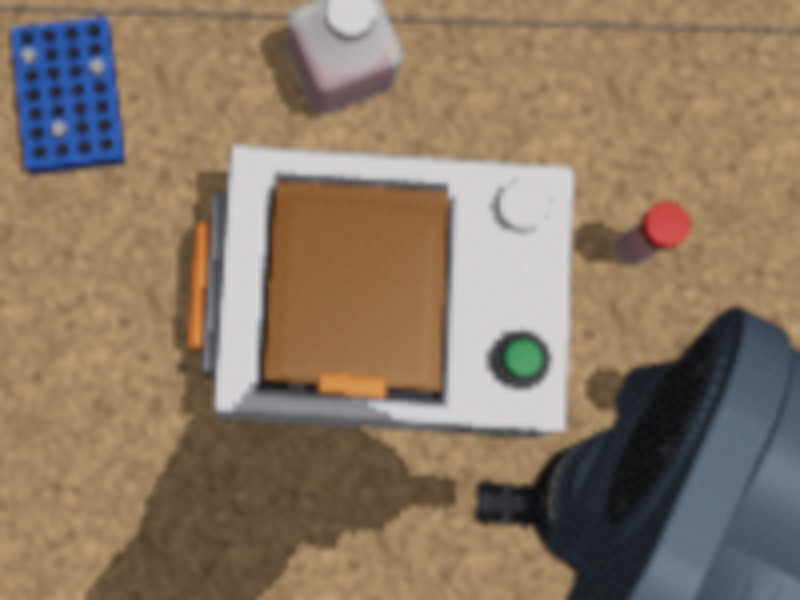

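Both views show the lid flat and shut, the tray against the wall, the button up, the bystanders unmoved and the arm clear. Handing in.

```bash
python3 -c "
from rig import ctrl; print(ctrl.close_job())"
```

```text
the job is handed in; nothing more can be done
None
```

I completed the full sequence and handed the job in at about 26 s of the 61 s allowed. The interface reports no verdict, so this rests on my own checks.

- **Tray:** I pushed the orange pad with closed fingertips until it stopped with no further motion at 11 N. In the top view the pad edge then lay about 1 px (roughly 3 mm) further in than my fitted pose predicted for fully home. The two cameras' pose fits for the incubator disagree by about the same amount.
- **Lid:** I pushed its outer face around the hinge arc until it stopped at z = 0.1209 m with 12.7 N; 0.121 m is expected when shut.
- **Start button:** I pressed it only after both were shut. It went down about 6 mm and bottomed out at 14 N, and I then released it.

The last pictures show the lid flat, the tray against the wall, the button up and the arm clear. The bystanders in the final crops stand where they began. The tip box was outside those crops, and the teal tube and marker were each in only one of them. My wrist readings showed no unexpected contact, and none of the checks failed.

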